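Push the sample box up the ramp into its docking seat

ROBOT

A 6-joint arm with a two-finger parallel gripper is mounted at the origin on the work surface. World frame = base frame: x ahead of the robot, y to its left, z up, the work surface at z = 0. Lengths are in m, angles in rad, forces in N, time in s.
With the tool pointing down it reaches from about 0.425 to 0.95 m from the base axis. Payload 3.5 kg.
Tool frame: the origin (TCP) lies at the very end of the fingers, on their centre line; the grasp point (between the pads) lies behind it (ctrl.grasp_offset is the z of the grasp point in the tool frame, in m); z points along the fingers, x is the direction in which the jaws open and shut, and the axes are right-handed (so a half turn about z gives the same grasp; the last joint's range is limited). The gripper opens to 85 mm and grips with 20 to 120 N. Pads are 22 mm wide; open, the fingers measure 114 mm over their backs; the gripper's body (76 mm by 85 mm) begins 54 mm behind the grasp point. The pads swing forward as they close: fully open they stand 13 mm farther back than shut.
Start: joints at [-1.488, 0.286, 1.577, -0, 1.279, -0.15], TCP at [0.156, -0.657, 0.231] pointing down, gripper open.
Joint ranges: [-2.77, 2.77], [-0.9, 2.22], [0.21, 2.48], [-1.53, 4.67], [0.24, 2.81], [-2.84, 2.84]. Speed limits (rad/s): [2.79, 2.79, 3.14, 3.14, 3.14, 3.14].

INTERFACE

Orientations are given as a unit quaternion [x, y, z, w].
In Python, from plant import ctrl gives the robot as it stands.
- The arm moves only by the shell command python3 -m jog 'ROWS' [FORCE]. ROWS is JSON, a list of rows, each an object with "grip": the closure, from 0 (fully open) to 1 (shut); "xyz": the shift along the tool's x, y, z in m, a list of three; "dr": the turn, a rotation vector about the tool's x, y, z in rad, a list of three. A call has 1 to 12 rows; each row is the pose to reach, as a shift and turn from the pose commanded when the call began, along the tool's axes at that moment; what a row does not reach only later rows make up. A row lasts 1/12 s, in which the tool goes at most 41.7 mm and 7.16 degrees, less where a joint would pass 70% of its speed; a pose out of reach is approached as far as the arm can. A call with a gripper value outside its range is refused whole. The fingers move at their own pace and stop on an object; FORCE is the grip in N (left out, the last holds). Time passes only in rows, so rows that repeat a pose let the fingers close. It gives the time, the measured TCP pose, the force and the opening at its end, in the units of the state.
- ctrl.get_state(): the state, without advancing time (a new reading comes with each control period).
- ctrl.read_camera(name): name is "side" or "top" or "wrist"; returns the picture (420x560x3 uint8, red, green, blue); there is no depth.
- ctrl.get_calibration(name): a dict with "mtx" (3x3 intrinsics, pixels), "R" (3x3) and "t" (3): a world point X has camera coordinates R X + t; the wrist camera has in their place "hand_eye" (4x4, takes a point from camera to tool coordinates, whose origin is the TCP and whose axes are the tool frame's). Camera axes: x right, y down, z forward; pixel columns grow to the right and rows downward; lengths in m; the calibration is good to about 2 mm. A picture is of the moment at which its call begins: read the wrist's pose just before it. get_calibration takes no time and is no camera call.
- ctrl.sign_off(): hands the job in, once; it reports no verdict.
The state is a dict: "time": time; "qpos": joint angles; "dq": joint speeds; "joint_efforts": joint torques, N m; "eef_pos": TCP position; "tcp_rot": TCP orientation; "contact_force": force on the tool from outside, world axes, zero at the start; "wrist_torque": the same for the moment, N m; "opening": opening from 0.0 (shut) to 1.0 (fully open).
Only numpy, scipy, OpenCV 4.12 (cv2) and the standard library are available. Lean on these libraries where they do the work, as an engineer would, in place of code of your own. Each camera call takes 0.05 s, during which the arm holds its last target.

TASK

The lidded steel sample box on the bench is too wide to grip: line it up with the docking station and push it gently up the ramp, over the lip, so that it drops into the seat and is held level between the lip and the sprung bumper. It is full of open vials, so do not shove it hard (never with more than 20 N) or tip it, and let go of it at the end; leave the canister, the round lid and the bottle where they are.

Things in the scene. Friction and masses are not known exactly. Their poses are not given: they have to be found in the camera images.
- box: Closed stainless steel box, flat lid, dark seam, nothing to hold: 110 long (x) x 96 wide (y) x 62 mm high, about 0.7 kg (0.55 to 0.85). Origin: centre of its underside; z up. Starts flat on the bench before the station's mouth, up to 35 mm off its centre line and turned up to 0.25 rad; its +x end faces the station. A push of some 3 to 6 N slides it on the bench.
- dock: Station fixed to the bench, yaw about 1.57. Origin: on the bench, on the channel's centre line; +x is the way the box goes in, y across. Two aluminium rails, tops 30 mm up, 101 mm apart inside, from x = -85 to +205 mm. Between them a steel ramp, 85 mm long, rises from the bench to a lip 12 mm high. Ramp, lip and seat are one tray, clamped anywhere with the lip's inner face at x = 0 to 50 mm: not reported, find it by feel.
- dock_mouth (a point): Bench-level centre of the station's mouth, x = -133 mm from dock, same axes. Here the rails flare to 134 mm apart inside, narrowing to 100 mm at x = -86 mm. To climb the ramp the box takes a level push of some 3 to 10 N.
- dock_mid (a point): Point on the centre line at x = 70, z = 6 mm from dock, same axes: the seat's floor, 6 mm up. A rubber bumper, 108 mm past the lip, yields from 2.4 N, 0.4 N per mm, 6 mm at most. The box must press it 2 mm to clear the lip, then drops 6 mm; until then it leans about 0.05 rad nose down, origin about 9 mm up. Seated it is level, origin 55 mm past the lip. Fingers' friction may hold its rear up until eased.
- canister: Bystander: upright closed steel canister, 72 mm across, 114 mm high, left of the station. Origin: centre of its underside. Leave alone.
- disc_lid: Bystander: round steel lid lying flat, 110 mm across, 13 mm high, right of the box. Origin: centre of its underside. Leave alone.
- bottle: Bystander: upright white bottle, 52 mm across, 120 mm high, left of the station. Origin: centre of its underside. Leave alone.

How it is judged:
By the outcome, as a careful person would: the job done as asked, in the order asked, and still so for the second after the job is handed in, with the robot touching nothing.
It also fails if it takes over 72 s, if anything falls off the work surface, if the arm or the gripper's body presses on something with over 40 N, if the wrist force passes 120 N, or if a joint passes its speed limit or range.

## Working session

There is one attempt and no reset: what is moved stays moved. The work goes in short steps, Python scripts to look and compute and a shell command to move; the robot and the scene stay as the last step left them, time stands still between calls to the robot, and variables do not carry over. Pictures are saved under pics/ and viewed, and the job is handed in when it is done.

```bash
ls; mkdir -p pics
python3 - <<'E'
from plant import ctrl
import cv2
s=ctrl.get_state();print(s['time'],s['eef_pos'],s['tcp_rot'],s['contact_force'],s['opening'],ctrl.grasp_offset)
for n in("top","side"):
    cv2.imwrite(f"pics/{n}0.png",ctrl.read_camera(n)[:,:,::-1]);print(ctrl.get_calibration(n))
E
```

```text
pics
0.0 [ 0.15570104 -0.65612415  0.22993521] [ 0.78443214 -0.62021352 -0.00080966 -0.00086574] [-0.09620406 -0.2851493   0.36318399] 0.9985852541367694 -0.0187
{'mtx': array([[500.65756183,   0.        , 271.8678035 ],
       [  0.        , 500.65756183, 206.41339718],
       [  0.        ,   0.        ,   1.        ]]), 'R': array([[ 0.00405661, -0.99995258, -0.00885376],
       [-0.9986047 , -0.00358465, -0.05268589],
       [ 0.05265165,  0.00905513, -0.99857188]]), 't': array([0.02065921, 0.50724611, 1.43167825])}
{'mtx': array([[478.87070367,   0.        , 278.26794731],
       [  0.        , 478.87070367, 210.37215698],
       [  0.        ,   0.        ,   1.        ]]), 'R': array([[-0.92949956, -0.36819397,  0.02153541],
       [-0.26908497,  0.63705207, -0.72232814],
       [ 0.25223769, -0.67719854, -0.69121508]]), 't': array([0.48916897, 0.1527224 , 1.14912477])}
```

View pics/top0.png

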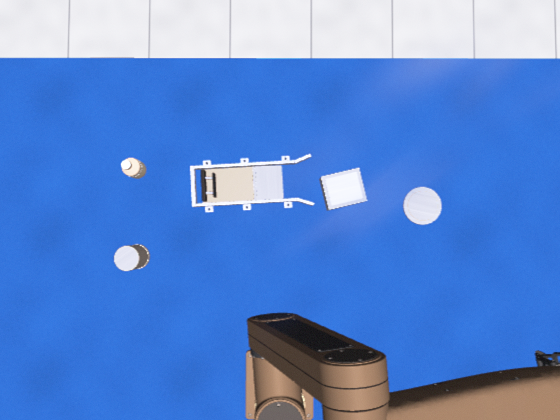

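View pics/side0.png

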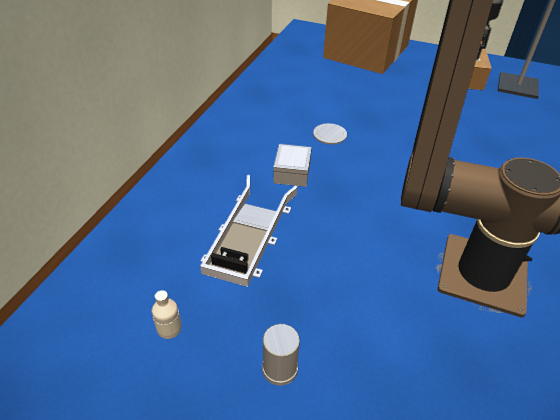

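The top view shows the dock at about columns 190–312, row 185, with its mouth to the right. The box sits at about (344,189), turned, the disc lid at (422,205), and the bottle and canister are on the left. I'll zoom in to get corners.

Run:
```python
import cv2
im=cv2.imread("pics/top0.png")
c=im[140:225,180:380];cv2.imwrite("pics/topz.png",cv2.resize(c,None,fx=4,fy=4,interpolation=cv2.INTER_CUBIC))
im=cv2.imread("pics/side0.png")
c=im[130:290,190:330];cv2.imwrite("pics/sidez.png",cv2.resize(c,None,fx=3.7,fy=3.7,interpolation=cv2.INTER_CUBIC))
```

```text
(no output)
```

View pics/topz.png

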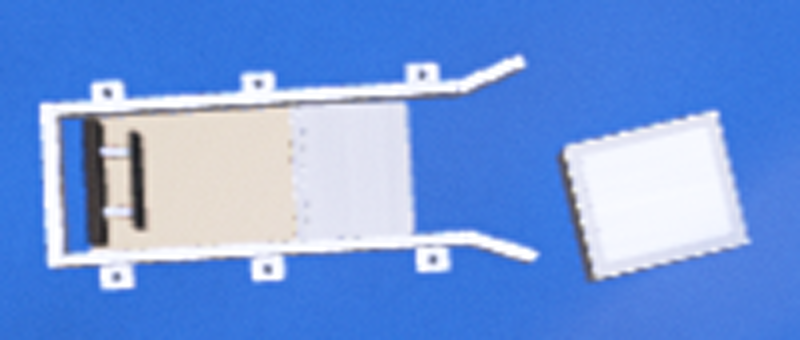

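View pics/sidez.png

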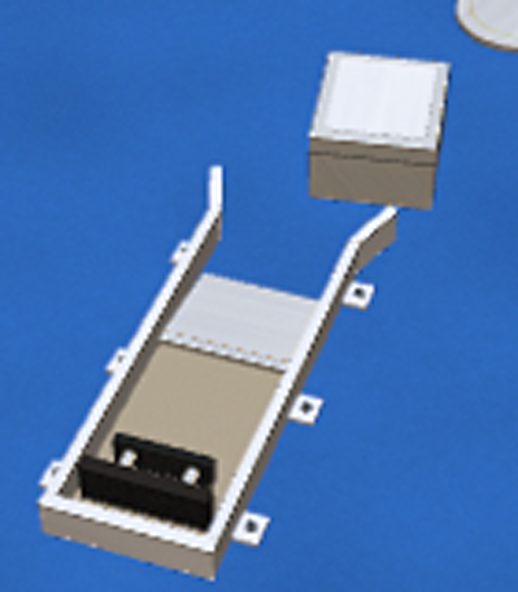

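```bash
cat > h.py <<'E'
import numpy as np
from plant import ctrl
from scipy.spatial.transform import Rotation as Ro
def unproj(uv,z,name="top",cal=None):
    c=cal or ctrl.get_calibration(name);R=np.array(c['R']);t=np.array(c['t']);C=-R.T@t
    uv=np.atleast_2d(uv);d=(np.linalg.inv(c['mtx'])@np.c_[uv,np.ones(len(uv))].T).T@R
    s=(z-C[2])/d[:,2];return (C+d*s[:,None])[:,:2]
E
python3 - <<'E'
from h import *
import cv2
im=cv2.imread("pics/top0.png");I=im.astype(int)
sat=I.max(2)-I.min(2)
# box top
m=((sat<70)&(I.min(2)>150)).astype(np.uint8)
b=m.copy();b[:,:316]=0;b[:,380:]=0;b[:150]=0;b[225:]=0
n,l,st,ce=cv2.connectedComponentsWithStats(b);i=1+st[1:,4].argmax();print(st[i],ce[i])
cn=max(cv2.findContours((l==i).astype(np.uint8),0,1)[0],key=cv2.contourArea)
pts=unproj(cn[:,0,:].astype(float),0.062)*1000
r=cv2.minAreaRect(pts.astype(np.float32));print("box",r,cv2.boxPoints(r));print("centroid",unproj(ce[i],.062))
# rails centre lines at z=.03: white columns
up=[];lo=[]
for c in range(210,292):
    col=m[:,c]*(I[:,c].min(1)>215)
    w=I[:,c].min(1).astype(float)-150;w[w<60]=0
    for L,(a,bb) in ((up,(158,168)),(lo,(197,207))):
        ww=w[a:bb]
        if ww.sum()>0:L.append((c,(ww*np.arange(a,bb)).sum()/ww.sum()))
for L in(up,lo):
    P=unproj(np.array(L),.03);f=np.polyfit(P[:,1],P[:,0],1);print("rail",f,np.std(P[:,0]-np.polyval(f,P[:,1])),"x at y=.1",np.polyval(f,.1))
z=lambda u,v:((u+.5)/4-.5+180,(v+.5)/4-.5+140)
for nm,p,h in (("flareup",z(522,62),.03),("flarelo",z(534,256),.03),("kneeup",z(460,87),.03),("kneelo",z(473,238),.03),("endL",z(48,105),.03),("endLl",z(56,264),.03),("lipU",z(292,105),.012),("lipL",z(296,240),.012),("rampU",z(407,100),0),("rampL",z(412,236),0),("bumpU",z(140,132),.03),("bumpL",z(141,228),.03)):
    print(nm,unproj(p,h)[0])
print("disc",unproj((422.5,205.5),.013))
E
```

```text
[ 321  168   46   42 1353] [343.4345898  188.28233555]
box ((556.09521484375, -177.7384033203125), (95.72018432617188, 110.89834594726562), 13.472138404846191) [[ 496.6339  -134.96509]
 [ 522.4702  -242.81189]
 [ 615.5565  -220.51172]
 [ 589.7202  -112.66492]]
centroid [[ 0.55599868 -0.17739978]]
rail [-0.04723584  0.63247618] 0.002904697664032844 x at y=.1 0.6277525977421593
rail [-0.03373474  0.52497546] 0.003293241824252561 x at y=.1 0.521601989068295
flareup [ 0.65393051 -0.08663977]
flarelo [ 0.51467787 -0.09519538]
kneeup [ 0.63577771 -0.04224819]
kneelo [ 0.52738992 -0.05170147]
endL [0.6219607 0.2532053]
endLl [0.50774491 0.2460522 ]
lipU [0.62487782 0.07894969]
lipL [0.52671319 0.07545902]
rampU [ 0.63040709 -0.00459994]
rampL [ 0.53072243 -0.00854823]
bumpU [0.6026916  0.18693517]
bumpL [0.53373265 0.18552396]
disc [[ 0.5113794  -0.41122295]]
```

Run:
```python
from h import *
import cv2
im=cv2.imread("pics/top0.png").astype(float)
sat=im[:,:,0]-im[:,:,2] # blue minus red: 0 for white
def cross(col,a,b,th):
    v=sat[a:b,col]
    for k in range(len(v)-1):
        if (v[k]-th)*(v[k+1]-th)<=0: return a+k+(v[k]-th)/(v[k]-v[k+1]+1e-9)
U=[];Lw=[]
for c in range(195,292):
    if any(abs(c-x)<6 for x in(207,244,285)):pass
    else:
        r=cross(c,154,168,100)
        if r:U.append((c,r))
    if any(abs(c-x)<6 for x in(209,247,288)):pass
    else:
        v=sat[:,c]
        for k in range(214,198,-1):
            if (v[k]-100)*(v[k-1]-100)<=0:
                Lw.append((c,k-(v[k]-100)/(v[k]-v[k-1])));break
for n,L,z in(("up outer",U,.03),("low outer(bottom)",Lw,.0)):
    P=unproj(np.array(L),z)
    f=np.polyfit(P[:,1],P[:,0],1);
    for _ in range(4):
        e=P[:,0]-np.polyval(f,P[:,1]);k=abs(e)<max(2*np.median(abs(e)),.0005);f=np.polyfit(P[k,1],P[k,0],1)
    print(n,f,k.sum(),len(k),np.std(e[k]),np.polyval(f,.08))
```

```text
up outer [-0.05987933  0.63951998] 64 64 0.00015854485813275167 0.6347296293647807
low outer(bottom) [-0.05854664  0.52046392] 65 66 0.00020110330137662616 0.5157801915575161
```

```bash
cat >> h.py <<'E'
TH=np.arctan(0.0592)
D=np.array([-np.sin(TH),np.cos(TH),0]); L=np.array([-np.cos(TH),-np.sin(TH),0])  # dock +x, +y
O=np.array([0.5775,0.0418,0])
def d2w(s,l,z): return O+s*D+l*L+np.array([0,0,z])
def w2d(p):
    q=np.array(p)-O; return np.array([q@D,q@L,q[2]])
def plan(pos,R):
    s=ctrl.get_state();p=np.array(s['eef_pos']);Rc=Ro.from_quat(s['tcp_rot'])
    print("xyz",np.round(Rc.inv().apply(pos-p),4),"dr",np.round((Rc.inv()*R).as_rotvec(),3))
def st():
    s=ctrl.get_state();f=np.array(s['contact_force']);R=Ro.from_quat(s['tcp_rot']).as_matrix()
    print("t%.2f dock"%s['time'],np.round(w2d(s['eef_pos'])*1000,1),"F dock",np.round([f@D,f@L,f[2]],2),"open %.3f"%s['opening'],"toolx",np.round(R[:,0],3),"z",np.round(R[:,2],3))
def RT(x,z): # tool x, z axes
    x=np.array(x)/np.linalg.norm(x);z=np.array(z)/np.linalg.norm(z);return Ro.from_matrix(np.c_[x,np.cross(z,x),z])
E
python3 - <<'E'
from h import *
st()
print("box dock",w2d([.556,-.1777,0]))
b=w2d([.556,-.1777,0])
R=RT(-D,[0,0,-1])
plan(d2w(b[0]-.003,.130,.12),R)
E
```

```text
t0.10 dock [-671.8  462.3  230. ] F dock [ 0.12 -0.37  0.15] open 1.002 toolx [ 0.231 -0.973 -0.002] z [-0.     0.002 -1.   ]
box dock [-0.2178458   0.03443411  0.        ]
xyz [-0.3865 -0.4052  0.111 ] dr [-0.     0.002  0.174]
```

```bash
python3 -m jog '[{"grip":0,"xyz":[-0.03,-0.03,0],"dr":[0,0,0.02]},{"grip":0,"xyz":[-0.3865,-0.4052,0.09],"dr":[0,0,0.174]},{"grip":0,"xyz":[-0.3865,-0.4052,0.111],"dr":[0,0,0.174]},{"grip":0,"xyz":[-0.3865,-0.4052,0.111],"dr":[0,0,0.174]},{"grip":0,"xyz":[-0.3865,-0.4052,0.111],"dr":[0,0,0.174]},{"grip":0,"xyz":[-0.3865,-0.4052,0.111],"dr":[0,0,0.174]},{"grip":0,"xyz":[-0.3865,-0.4052,0.111],"dr":[0,0,0.174]},{"grip":0,"xyz":[-0.3865,-0.4052,0.111],"dr":[0,0,0.174]},{"grip":0,"xyz":[-0.3865,-0.4052,0.111],"dr":[0,0,0.174]},{"grip":0,"xyz":[-0.3865,-0.4052,0.111],"dr":[0,0,0.174]},{"grip":0,"xyz":[-0.3865,-0.4052,0.111],"dr":[0,0,0.174]},{"grip":0,"xyz":[-0.3865,-0.4052,0.111],"dr":[0,0,0.174]}]'
python3 -c "
from h import *;st();plan(d2w(-.2208,.13,.12),RT(-D,[0,0,-1]));plan(d2w(-.2208,.13,.012),RT(-D,[0,0,-1]))"
```

```text
time: 1.1
eef_pos: [0.423, -0.2439, 0.135]
tcp_rot: [0.727, -0.686, -0.0, -0.0]
contact_force: [-0.1, -0.5, -0.2]
opening: 1.001
t1.10 dock [-276.1  171.1  135. ] F dock [-0.5   0.12 -0.16] open 1.001 toolx [ 0.058 -0.998 -0.   ] z [-0.  0. -1.]
xyz [-0.0553 -0.0411  0.015 ] dr [ 0.     0.    -0.001]
xyz [-0.0553 -0.0411  0.123 ] dr [ 0.     0.    -0.001]
```

```bash
python3 -m jog '[{"grip":0,"xyz":[-0.055,-0.041,0.0],"dr":[0,0,0]},{"grip":0,"xyz":[-0.055,-0.041,0.0],"dr":[0,0,0]},{"grip":0,"xyz":[-0.055,-0.041,0.03],"dr":[0,0,0]},{"grip":0,"xyz":[-0.055,-0.041,0.06],"dr":[0,0,0]},{"grip":0,"xyz":[-0.055,-0.041,0.08],"dr":[0,0,0]},{"grip":0,"xyz":[-0.055,-0.041,0.08],"dr":[0,0,0]},{"grip":0,"xyz":[-0.055,-0.041,0.08],"dr":[0,0,0]}]'
python3 - <<'E'
from h import *;import cv2
st();plan(d2w(-.2208,.13,.015),RT(-D,[0,0,-1]))
for n in("top","side"):
    im=ctrl.read_camera(n)[:,:,::-1]
    c=im[140:290,270:410] if n=="top" else im[80:230,230:370]
    cv2.imwrite(f"pics/{n}1.png",cv2.resize(c,None,fx=4,fy=4,interpolation=cv2.INTER_CUBIC))
E
```

```text
time: 1.68
eef_pos: [0.4592, -0.1879, 0.0544]
tcp_rot: [0.728, -0.686, -0.002, 0.0]
contact_force: [0.7, -0.3, 0.6]
opening: 1.001
t1.68 dock [-222.3  131.7   54.4] F dock [-0.33 -0.64  0.64] open 1.001 toolx [ 0.059 -0.998 -0.002] z [-0.003  0.002 -1.   ]
xyz [-0.0014 -0.0018  0.0394] dr [ 0.003  0.002 -0.   ]
```

View pics/side1.png

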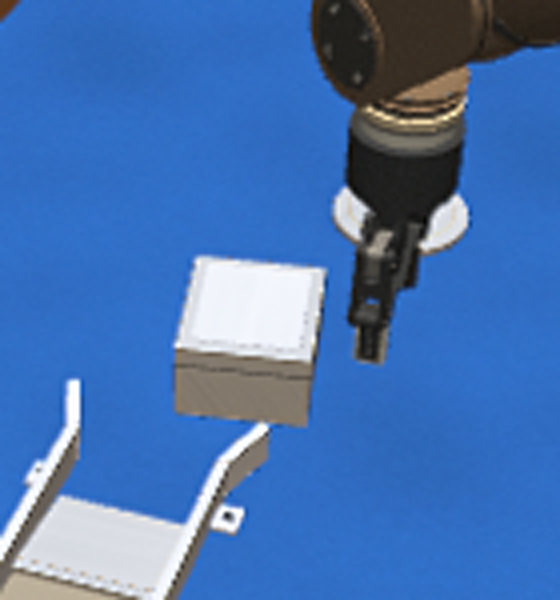

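View pics/top1.png

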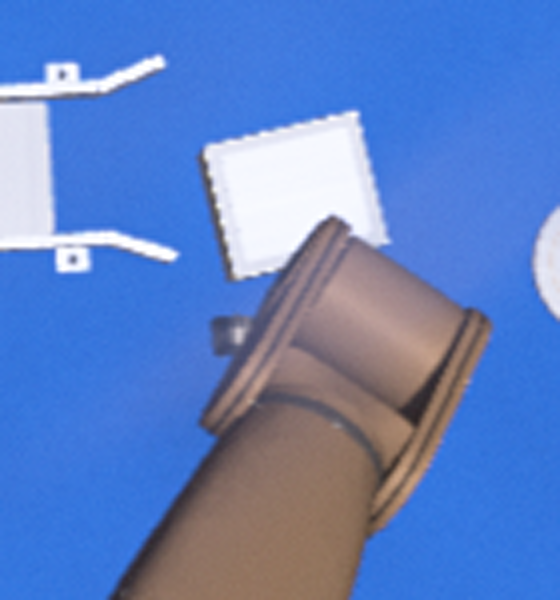

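Both views show the open fingers standing clear beside the box, on the robot side. The box hasn't moved, and the near fingertip is at about side (322,170). Next I'll check the tip height.

Run:
```python
from h import *
c=ctrl.get_calibration("side")
for z in(.054,.067):
  for s in (.0425,.057):
    for w in(-.011,.011):
      X=d2w(-.2223+s,.1317+w,z);p=c['mtx']@(c['R']@X+c['t']);print(z,s,w,(p[:2]/p[2]-[230,80])*4)
```

```text
0.054 0.0425 -0.011 [350.29086601 370.92124687]
0.054 0.0425 0.011 [381.08869999 377.74698643]
0.054 0.057 -0.011 [344.89721396 383.51497752]
0.054 0.057 0.011 [375.91087602 390.4374754 ]
0.067 0.0425 -0.011 [351.76867814 356.25694982]
0.067 0.0425 0.011 [382.78233349 363.07737234]
0.067 0.057 -0.011 [346.34930753 368.82489582]
0.067 0.057 0.011 [377.58184406 375.74261038]
```

```bash
python3 -m jog '[{"grip":0,"xyz":[0,0,0.03],"dr":[0.003,0.002,0]},{"grip":0,"xyz":[0,0,0.044],"dr":[0.003,0.002,0]},{"grip":0,"xyz":[0,0,0.044],"dr":[0.003,0.002,0]},{"grip":0,"xyz":[0,-0.010,0.044],"dr":[0.003,0.002,0]},{"grip":0,"xyz":[0,-0.020,0.044],"dr":[0.003,0.002,0]},{"grip":0,"xyz":[0,-0.024,0.044],"dr":[0.003,0.002,0]},{"grip":0,"xyz":[0,-0.026,0.044],"dr":[0.003,0.002,0]},{"grip":0,"xyz":[0,-0.028,0.044],"dr":[0.003,0.002,0]},{"grip":0,"xyz":[0,-0.030,0.044],"dr":[0.003,0.002,0]},{"grip":0,"xyz":[0,-0.032,0.044],"dr":[0.003,0.002,0]},{"grip":0,"xyz":[0,-0.034,0.044],"dr":[0.003,0.002,0]},{"grip":0,"xyz":[0,-0.036,0.044],"dr":[0.003,0.002,0]}]'
python3 -c "
from h import *;st()"
```

```text
time: 2.78
eef_pos: [0.4956, -0.1861, 0.0112]
tcp_rot: [0.728, -0.686, 0.001, -0.0]
contact_force: [-2.9, -0.2, -0.2]
opening: 1.001
t2.78 dock [-222.7   95.2   11.2] F dock [-0.02  2.87 -0.17] open 1.001 toolx [ 0.059 -0.998  0.001] z [ 0.002 -0.001 -1.   ]
```

In contact at about 3 N, rotating the box. I'll carry on to a lateral position of about 59 mm.

```bash
python3 -m jog '[{"grip":0,"xyz":[0,-0.002,0.001],"dr":[0,0,0]},{"grip":0,"xyz":[0,-0.004,0.001],"dr":[0,0,0]},{"grip":0,"xyz":[0,-0.006,0.001],"dr":[0,0,0]},{"grip":0,"xyz":[0,-0.008,0.001],"dr":[0,0,0]},{"grip":0,"xyz":[0,-0.010,0.001],"dr":[0,0,0]},{"grip":0,"xyz":[0,-0.012,0.001],"dr":[0,0,0]},{"grip":0,"xyz":[0,-0.014,0.001],"dr":[0,0,0]},{"grip":0,"xyz":[0,-0.016,0.001],"dr":[0,0,0]},{"grip":0,"xyz":[0,-0.018,0.001],"dr":[0,0,0]},{"grip":0,"xyz":[0,-0.020,0.001],"dr":[0,0,0]},{"grip":0,"xyz":[0,-0.022,0.001],"dr":[0,0,0]},{"grip":0,"xyz":[0,-0.024,0.001],"dr":[0,0,0]}]'
python3 -c "
from h import *;st()"
python3 -m jog '[{"grip":0,"xyz":[0,-0.002,0.0],"dr":[0,0,0]},{"grip":0,"xyz":[0,-0.004,0],"dr":[0,0,0]},{"grip":0,"xyz":[0,-0.006,0],"dr":[0,0,0]},{"grip":0,"xyz":[0,-0.008,0],"dr":[0,0,0]},{"grip":0,"xyz":[0,-0.010,0],"dr":[0,0,0]},{"grip":0,"xyz":[0,-0.010,0],"dr":[0,0,0]}]'
python3 - <<'E'
from h import *;import cv2
st()
im=ctrl.read_camera("top")[:,:,::-1];cv2.imwrite("pics/top2f.png",im)
cv2.imwrite("pics/top2.png",cv2.resize(im[130:280,230:430],None,fx=4,fy=4,interpolation=cv2.INTER_CUBIC))
E
```

```text
time: 3.78
eef_pos: [0.5203, -0.1852, 0.0106]
tcp_rot: [0.728, -0.686, 0.002, -0.0]
contact_force: [-1.6, -0.5, -1.1]
opening: 1.0
t3.78 dock [-223.2   70.6   10.6] F dock [-0.41  1.61 -1.12] open 1.000 toolx [ 0.059 -0.998  0.002] z [ 0.003 -0.002 -1.   ]
time: 4.28
eef_pos: [0.5307, -0.1846, 0.0108]
tcp_rot: [0.728, -0.686, 0.002, -0.001]
contact_force: [-0.9, 0.3, -0.2]
opening: 0.996
t4.28 dock [-223.2   60.1   10.8] F dock [ 0.39  0.89 -0.17] open 0.996 toolx [ 0.059 -0.998  0.002] z [ 0.004 -0.002 -1.   ]
```

View pics/top2.png

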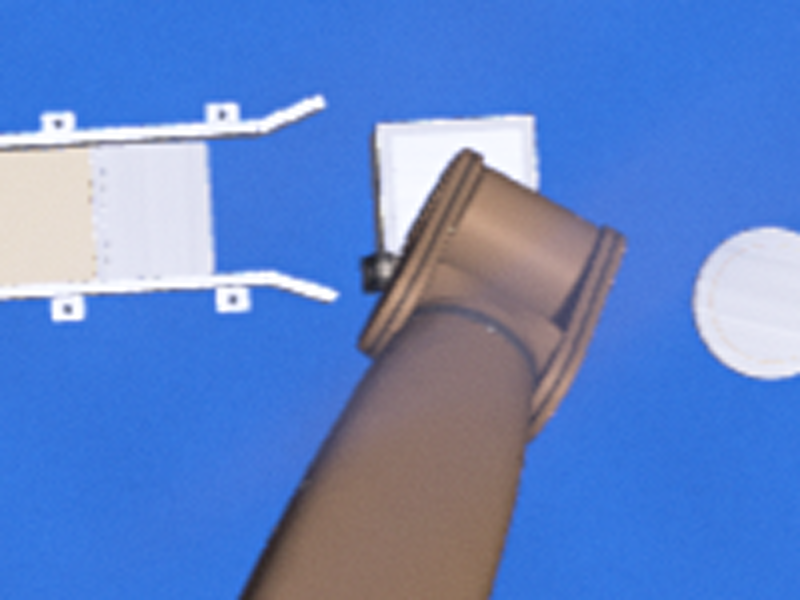

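The box is now lined up, with its edges parallel to the rails at about (375–535, 120). Retreating and going round behind it.

```bash
python3 -m jog '[{"grip":0,"xyz":[0,0.02,0],"dr":[0,0,0]},{"grip":0,"xyz":[0,0.04,-0.03],"dr":[0,0,0]},{"grip":0,"xyz":[0,0.04,-0.07],"dr":[0,0,0]},{"grip":0,"xyz":[0,0.04,-0.10],"dr":[0,0,0]},{"grip":0,"xyz":[0,0.04,-0.12],"dr":[0,0,0]},{"grip":0,"xyz":[0,0.04,-0.12],"dr":[0,0,0]},{"grip":0,"xyz":[0,0.04,-0.12],"dr":[0,0,0]}]'
python3 - <<'E'
from h import *
st();print(np.round(ctrl.get_state()['qpos'],2))
a=.3;z=np.array([0,0,-np.cos(a)])+np.sin(a)*D
for sg in(1,-1):plan(d2w(-.345,0,.13),RT(sg*L,z))
E
```

```text
time: 4.92
eef_pos: [0.4915, -0.1875, 0.1329]
tcp_rot: [0.728, -0.686, 0.005, -0.001]
contact_force: [0.4, -0.1, -0.1]
opening: 0.997
t4.92 dock [-223.8   99.4  132.9] F dock [-0.1  -0.36 -0.09] open 0.997 toolx [ 0.059 -0.998  0.005] z [ 0.009 -0.005 -1.   ]
[-0.56  0.06  2.03  0.    1.05  0.95]
xyz [ 0.1211 -0.0995  0.0044] dr [-0.246 -0.233  1.558]
xyz [ 0.1211 -0.0995  0.0044] dr [ 0.233 -0.246 -1.557]
```

```bash
python3 -m jog '[{"grip":0.5,"xyz":[0.121,-0.0995,0.004],"dr":[0.233,-0.246,-1.557]},{"grip":0.5,"xyz":[0.121,-0.0995,0.004],"dr":[0.233,-0.246,-1.557]},{"grip":0.5,"xyz":[0.121,-0.0995,0.004],"dr":[0.233,-0.246,-1.557]},{"grip":0.5,"xyz":[0.121,-0.0995,0.004],"dr":[0.233,-0.246,-1.557]},{"grip":0.5,"xyz":[0.121,-0.0995,0.004],"dr":[0.233,-0.246,-1.557]},{"grip":0.5,"xyz":[0.121,-0.0995,0.004],"dr":[0.233,-0.246,-1.557]},{"grip":0.5,"xyz":[0.121,-0.0995,0.004],"dr":[0.233,-0.246,-1.557]},{"grip":0.5,"xyz":[0.121,-0.0995,0.004],"dr":[0.233,-0.246,-1.557]},{"grip":0.5,"xyz":[0.121,-0.0995,0.004],"dr":[0.233,-0.246,-1.557]},{"grip":0.5,"xyz":[0.121,-0.0995,0.004],"dr":[0.233,-0.246,-1.557]},{"grip":0.5,"xyz":[0.121,-0.0995,0.004],"dr":[0.233,-0.246,-1.557]},{"grip":0.5,"xyz":[0.121,-0.0995,0.004],"dr":[0.233,-0.246,-1.557]}]'
cat > t.py <<'E'
from h import *
a=.3;z=np.array([0,0,-np.cos(a)])+np.sin(a)*D
E
python3 - <<'E'
from t import *
st();print(np.round(ctrl.get_state()['qpos'],2))
plan(d2w(-.345,0,.13),RT(-L,z))
E
```

```text
time: 5.92
eef_pos: [0.5955, -0.3011, 0.1245]
tcp_rot: [0.989, -0.015, -0.008, -0.145]
contact_force: [-0.4, -0.4, 0.0]
opening: 0.499
t5.92 dock [-343.3    2.3  124.5] F dock [-0.33  0.38  0.04] open 0.499 toolx [ 0.999 -0.026 -0.02 ] z [-0.011  0.288 -0.958]
[-0.7   0.46  1.58  0.22  1.31 -0.75]
xyz [ 0.0023 -0.0002 -0.0058] dr [ 0.008 -0.006 -0.088]
```

```bash
python3 -m jog '[{"grip":0.5,"xyz":[0.002,0,-0.005],"dr":[0.008,-0.006,-0.088]},{"grip":0.5,"xyz":[0.002,0,-0.005],"dr":[0.008,-0.006,-0.088]},{"grip":0.5,"xyz":[0.002,0,-0.005],"dr":[0.008,-0.006,-0.088]}]'
python3 - <<'E'
from t import *;import cv2
st();plan(d2w(-.345,0,.016),RT(-L,z))
im=ctrl.read_camera("top")[:,:,::-1];cv2.imwrite("pics/top3f.png",im)
cv2.imwrite("pics/top3.png",cv2.resize(im[130:280,230:430],None,fx=4,fy=4,interpolation=cv2.INTER_CUBIC))
cv2.imwrite("pics/wr3.png",ctrl.read_camera("wrist")[:,:,::-1])
E
```

```text
time: 6.17
eef_pos: [0.598, -0.3028, 0.1301]
tcp_rot: [0.989, 0.025, -0.004, -0.149]
contact_force: [1.3, -0.1, 0.5]
opening: 0.5
t6.17 dock [-3.453e+02 -1.000e-01  1.301e+02] F dock [-0.17 -1.32  0.52] open 0.500 toolx [ 0.999  0.051 -0.   ] z [-0.015  0.294 -0.956]
xyz [-1.000e-04  3.330e-02  1.091e-01] dr [ 0.002 -0.002 -0.007]
```

View pics/top3.png

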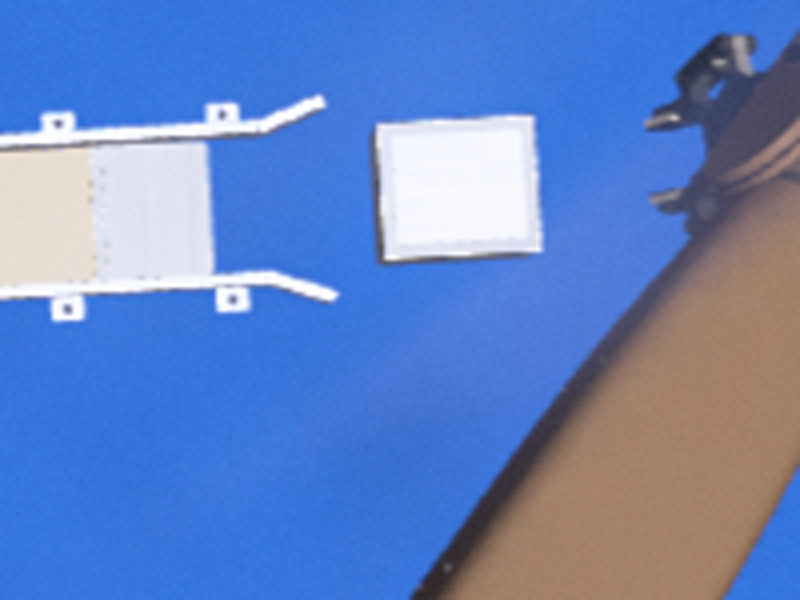

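View pics/wr3.png

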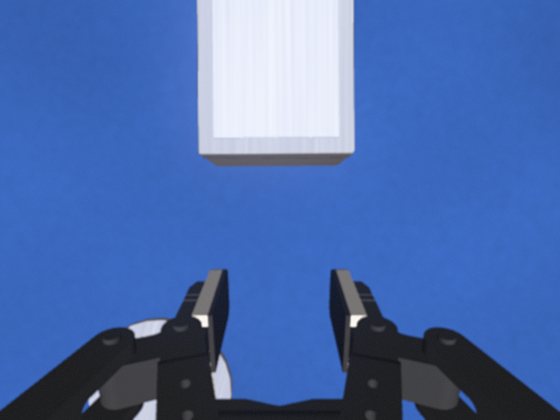

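The box stands square to the fingers and centred in the wrist view, with its rear edge at (200–353, 155). It lies straight before the mouth in the top view, at about (375–540, 118–258). Now I'll measure it.

```bash
cat > box.py <<'E'
from h import *;import cv2
def box(im,x0,x1,z=.062):
    I=im.astype(int);sat=I.max(2)-I.min(2)
    b=((sat<70)&(I.min(2)>150)).astype(np.uint8);b[:,:x0]=0;b[:,x1:]=0;b[:150]=0;b[225:]=0
    n,l,s,ce=cv2.connectedComponentsWithStats(b);i=1+s[1:,4].argmax()
    cn=max(cv2.findContours((l==i).astype(np.uint8),0,1)[0],key=cv2.contourArea)
    r=cv2.minAreaRect((unproj(cn[:,0,:].astype(float),z)*1000).astype(np.float32))
    print(r,"dock",w2d([*np.array(r[0])/1000,0]),"centroid",w2d([*unproj(ce[i],z)[0],0]))
E
python3 -c "
from box import *
print(np.tan(TH),np.degrees(TH));box(cv2.imread('pics/top3f.png'),316,380)"
```

```text
0.0592 3.387955983941897
((589.5040893554688, -179.93670654296875), (95.34703063964844, 110.98106384277344), 3.469064235687256) dock [-0.22205857  0.00112076  0.        ] centroid [-0.22197921  0.00123545  0.        ]
```

```bash
python3 -m jog '[{"grip":0.5,"xyz":[0,0.012,0.04],"dr":[0,0,0]},{"grip":0.5,"xyz":[0,0.023,0.075],"dr":[0,0,0]},{"grip":0.5,"xyz":[0,0.033,0.108],"dr":[0.002,-0.002,-0.007]},{"grip":0.5,"xyz":[0,0.033,0.109],"dr":[0.002,-0.002,-0.007]},{"grip":0.5,"xyz":[0,0.033,0.109],"dr":[0.002,-0.002,-0.007]},{"grip":0.5,"xyz":[0,0.023,0.112],"dr":[0.002,-0.002,-0.007]},{"grip":0.5,"xyz":[0,0.004,0.118],"dr":[0.002,-0.002,-0.007]},{"grip":0.5,"xyz":[0,-0.005,0.1208],"dr":[0.002,-0.002,-0.007]},{"grip":0.5,"xyz":[0,-0.010,0.1223],"dr":[0.002,-0.002,-0.007]},{"grip":0.5,"xyz":[0,-0.012,0.123],"dr":[0.002,-0.002,-0.007]},{"grip":0.5,"xyz":[0,-0.012,0.123],"dr":[0.002,-0.002,-0.007]}]'
python3 - <<'E'
from t import *;import cv2
st();plan(d2w(-.24,0,.016),RT(-L,z))
im=ctrl.read_camera("side")[:,:,::-1]
cv2.imwrite("pics/s4.png",cv2.resize(im[80:230,230:370],None,fx=4,fy=4,interpolation=cv2.INTER_CUBIC))
E
```

```text
time: 7.18
eef_pos: [0.5967, -0.2556, 0.0193]
tcp_rot: [0.988, 0.031, -0.003, -0.148]
contact_force: [-0.6, 0.1, -0.2]
opening: 0.5
t7.18 dock [-298.    -1.6   19.3] F dock [ 0.09  0.64 -0.2 ] open 0.500 toolx [0.998 0.062 0.004] z [-0.015  0.293 -0.956]
xyz [-0.0014 -0.0545  0.0202] dr [ 0.003 -0.003  0.004]
```

View pics/s4.png

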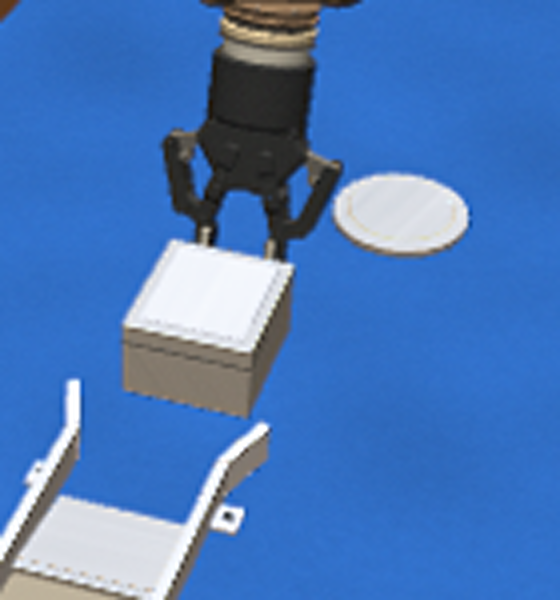

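```bash
python3 -m jog '[{"grip":0.5,"xyz":[-0.001,-0.003,0.002],"dr":[0,0,0]},{"grip":0.5,"xyz":[-0.002,-0.006,0.004],"dr":[0.003,-0.003,0.004]},{"grip":0.5,"xyz":[-0.002,-0.009,0.005],"dr":[0.003,-0.003,0.004]},{"grip":0.5,"xyz":[-0.002,-0.011,0.0056],"dr":[0.003,-0.003,0.004]},{"grip":0.5,"xyz":[-0.002,-0.013,0.0062],"dr":[0.003,-0.003,0.004]},{"grip":0.5,"xyz":[-0.002,-0.015,0.0068],"dr":[0.003,-0.003,0.004]},{"grip":0.5,"xyz":[-0.002,-0.017,0.0074],"dr":[0.003,-0.003,0.004]},{"grip":0.5,"xyz":[-0.002,-0.019,0.0080],"dr":[0.003,-0.003,0.004]},{"grip":0.5,"xyz":[-0.002,-0.021,0.0086],"dr":[0.003,-0.003,0.004]},{"grip":0.5,"xyz":[-0.002,-0.023,0.0092],"dr":[0.003,-0.003,0.004]},{"grip":0.5,"xyz":[-0.002,-0.025,0.0098],"dr":[0.003,-0.003,0.004]},{"grip":0.5,"xyz":[-0.002,-0.027,0.0104],"dr":[0.003,-0.003,0.004]}]'
python3 -c "
from t import *;st();plan(d2w(-.2,0,.016),RT(-L,z))"
```

```text
time: 8.23
eef_pos: [0.5922, -0.2268, 0.0158]
tcp_rot: [0.988, 0.029, -0.006, -0.15]
contact_force: [0.2, -2.4, -0.5]
opening: 0.501
t8.23 dock [-269.     1.2   15.8] F dock [-2.45 -0.04 -0.52] open 0.501 toolx [ 0.998  0.058 -0.002] z [-0.02   0.297 -0.955]
xyz [ 0.0012 -0.0659  0.0203] dr [-0.002  0.002 -0.001]
```

```bash
python3 -m jog '[{"grip":0.5,"xyz":[0,-0.0029,0.0009],"dr":[0,0,0]},{"grip":0.5,"xyz":[0,-0.0057,0.0018],"dr":[0,0,0]},{"grip":0.5,"xyz":[0,-0.0086,0.0026],"dr":[0,0,0]},{"grip":0.5,"xyz":[0,-0.0115,0.0035],"dr":[0,0,0]},{"grip":0.5,"xyz":[0,-0.0143,0.0044],"dr":[0,0,0]},{"grip":0.5,"xyz":[0,-0.0172,0.0053],"dr":[0,0,0]},{"grip":0.5,"xyz":[0,-0.0201,0.0062],"dr":[0,0,0]},{"grip":0.5,"xyz":[0,-0.023,0.0070],"dr":[0,0,0]},{"grip":0.5,"xyz":[0,-0.0258,0.0079],"dr":[0,0,0]},{"grip":0.5,"xyz":[0,-0.0287,0.0088],"dr":[0,0,0]},{"grip":0.5,"xyz":[0,-0.0316,0.0097],"dr":[0,0,0]},{"grip":0.5,"xyz":[0,-0.0344,0.0106],"dr":[0,0,0]}]'
python3 - <<'E'
from box import *;from t import *
st();plan(d2w(-.18,0,.016),RT(-L,z))
im=ctrl.read_camera("top")[:,:,::-1];cv2.imwrite("pics/top5f.png",im)
cv2.imwrite("pics/top5.png",cv2.resize(im[130:280,230:430],None,fx=4,fy=4,interpolation=cv2.INTER_CUBIC))
E
```

```text
time: 9.23
eef_pos: [0.59, -0.1908, 0.0159]
tcp_rot: [0.988, 0.029, -0.006, -0.15]
contact_force: [-0.2, -1.8, -1.5]
opening: 0.498
t9.23 dock [-232.9    1.2   15.9] F dock [-1.82  0.29 -1.51] open 0.498 toolx [ 0.998  0.058 -0.002] z [-0.02   0.297 -0.955]
xyz [ 0.0012 -0.0505  0.0156] dr [-0.002  0.002 -0.001]
```

View pics/top5.png

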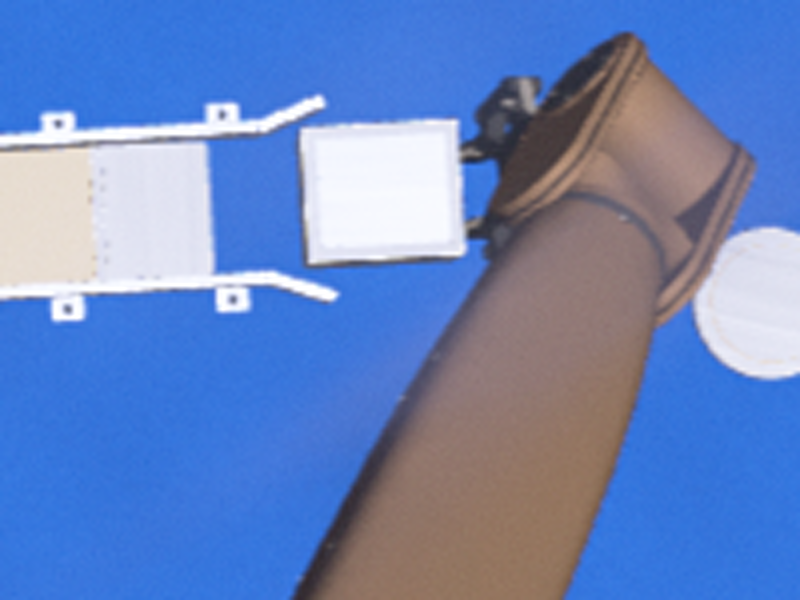

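```bash
python3 -c "
from box import *
box(cv2.imread('pics/top5f.png'),302,347)"
```

```text
((586.8256225585938, -127.28227233886719), (95.47361755371094, 112.13306427001953), 3.216097116470337) dock [-0.16933787  0.00068285  0.        ] centroid [-0.16875322  0.00076965  0.        ]
```

Box 0.7 mm off the centre line and parallel to the rails. Continuing.

```bash
python3 -m jog '[{"grip":0.5,"xyz":[0.0002,-0.0029,0.0009],"dr":[0,0,0]},{"grip":0.5,"xyz":[0.0005,-0.0057,0.0018],"dr":[0,0,0]},{"grip":0.5,"xyz":[0.0007,-0.0086,0.0026],"dr":[0,0,0]},{"grip":0.5,"xyz":[0.0007,-0.0115,0.0035],"dr":[0,0,0]},{"grip":0.5,"xyz":[0.0007,-0.0143,0.0044],"dr":[0,0,0]},{"grip":0.5,"xyz":[0.0007,-0.0172,0.0053],"dr":[0,0,0]},{"grip":0.5,"xyz":[0.0007,-0.0201,0.0062],"dr":[0,0,0]},{"grip":0.5,"xyz":[0.0007,-0.023,0.0070],"dr":[0,0,0]},{"grip":0.5,"xyz":[0.0007,-0.0258,0.0079],"dr":[0,0,0]},{"grip":0.5,"xyz":[0.0007,-0.0287,0.0088],"dr":[0,0,0]}]'
python3 -c "
from t import *;st();plan(d2w(-.18,0,.016),RT(-L,z))"
python3 -m jog '[{"grip":0.5,"xyz":[0,-0.002,0.0006],"dr":[0,0,0]},{"grip":0.5,"xyz":[0,-0.004,0.0012],"dr":[0,0,0]},{"grip":0.5,"xyz":[0,-0.006,0.0018],"dr":[0,0,0]},{"grip":0.5,"xyz":[0,-0.008,0.0024],"dr":[0,0,0]},{"grip":0.5,"xyz":[0,-0.010,0.0030],"dr":[0,0,0]},{"grip":0.5,"xyz":[0,-0.012,0.0036],"dr":[0,0,0]},{"grip":0.5,"xyz":[0,-0.014,0.0042],"dr":[0,0,0]},{"grip":0.5,"xyz":[0,-0.016,0.0048],"dr":[0,0,0]},{"grip":0.5,"xyz":[0,-0.018,0.0054],"dr":[0,0,0]},{"grip":0.5,"xyz":[0,-0.020,0.006],"dr":[0,0,0]}]'
python3 -c "
from t import *;st();plan(d2w(-.13,0,.016),RT(-L,z))"
```

```text
time: 10.12
eef_pos: [0.589, -0.1607, 0.016]
tcp_rot: [0.988, 0.029, -0.006, -0.15]
contact_force: [-0.0, -2.1, -1.5]
opening: 0.502
t10.12 dock [-202.9    0.5   16. ] F dock [-2.13  0.16 -1.46] open 0.502 toolx [ 0.998  0.058 -0.002] z [-0.02   0.297 -0.955]
xyz [ 0.0005 -0.0218  0.0068] dr [-0.002  0.002 -0.001]
time: 10.95
eef_pos: [0.5878, -0.14, 0.0163]
tcp_rot: [0.988, 0.029, -0.006, -0.15]
contact_force: [0.5, -2.6, -0.6]
opening: 0.496
t10.95 dock [-182.1    0.5   16.3] F dock [-2.58 -0.34 -0.64] open 0.496 toolx [ 0.998  0.058 -0.002] z [-0.02   0.297 -0.955]
xyz [ 0.0004 -0.0496  0.0158] dr [-0.002  0.002 -0.001]
```

```bash
python3 -m jog '[{"grip":0.5,"xyz":[0,-0.002,0.0006],"dr":[0,0,0]},{"grip":0.5,"xyz":[0,-0.004,0.0012],"dr":[0,0,0]},{"grip":0.5,"xyz":[0,-0.006,0.0018],"dr":[0,0,0]},{"grip":0.5,"xyz":[0,-0.008,0.0024],"dr":[0,0,0]},{"grip":0.5,"xyz":[0,-0.010,0.0030],"dr":[0,0,0]},{"grip":0.5,"xyz":[0,-0.012,0.0036],"dr":[0,0,0]},{"grip":0.5,"xyz":[0,-0.014,0.0042],"dr":[0,0,0]},{"grip":0.5,"xyz":[0,-0.016,0.0048],"dr":[0,0,0]},{"grip":0.5,"xyz":[0,-0.018,0.0054],"dr":[0,0,0]},{"grip":0.5,"xyz":[0,-0.020,0.006],"dr":[0,0,0]}]'
python3 -c "
from t import *;st();plan(d2w(-.13,0,.016),RT(-L,z))"
python3 -m jog '[{"grip":0.5,"xyz":[0,-0.002,0.0006],"dr":[0,0,0]},{"grip":0.5,"xyz":[0,-0.004,0.0012],"dr":[0,0,0]},{"grip":0.5,"xyz":[0,-0.006,0.0018],"dr":[0,0,0]},{"grip":0.5,"xyz":[0,-0.008,0.0024],"dr":[0,0,0]},{"grip":0.5,"xyz":[0,-0.010,0.0030],"dr":[0,0,0]},{"grip":0.5,"xyz":[0,-0.012,0.0036],"dr":[0,0,0]}]'
python3 - <<'E'
from t import *;import cv2
st();plan(d2w(-.13,0,.016),RT(-L,z))
im=ctrl.read_camera("side")[:,:,::-1]
cv2.imwrite("pics/s6.png",cv2.resize(im[120:270,190:330],None,fx=4,fy=4,interpolation=cv2.INTER_CUBIC))
E
```

```text
time: 11.78
eef_pos: [0.5866, -0.1192, 0.0165]
tcp_rot: [0.988, 0.029, -0.006, -0.15]
contact_force: [0.3, -2.3, -1.1]
opening: 0.501
t11.78 dock [-161.2    0.5   16.5] F dock [-2.28 -0.12 -1.12] open 0.501 toolx [ 0.998  0.058 -0.002] z [-0.02   0.297 -0.955]
xyz [ 0.0004 -0.0297  0.0097] dr [-0.002  0.002 -0.001]
time: 12.28
eef_pos: [0.5858, -0.1066, 0.0166]
tcp_rot: [0.988, 0.029, -0.006, -0.15]
contact_force: [0.7, -2.6, -1.5]
opening: 0.499
t12.28 dock [-148.6    0.5   16.6] F dock [-2.65 -0.52 -1.5 ] open 0.499 toolx [ 0.998  0.058 -0.002] z [-0.02   0.297 -0.955]
xyz [ 0.0004 -0.0176  0.0061] dr [-0.002  0.002 -0.001]
```

View pics/s6.png

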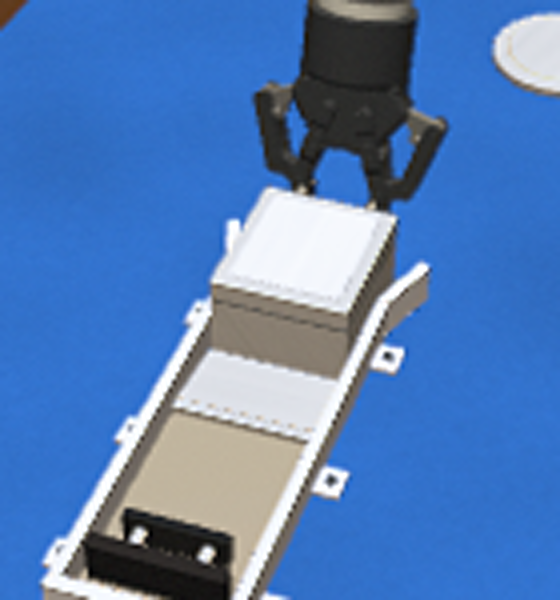

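The box nose (213–345, 300–370) is inside the rails and starting onto the ramp. It's level and straight.

```bash
python3 -m jog '[{"grip":0.5,"xyz":[0,-0.002,0.0006],"dr":[0,0,0]},{"grip":0.5,"xyz":[0,-0.004,0.0012],"dr":[0,0,0]},{"grip":0.5,"xyz":[0,-0.006,0.0018],"dr":[0,0,0]},{"grip":0.5,"xyz":[0,-0.008,0.0024],"dr":[0,0,0]},{"grip":0.5,"xyz":[0,-0.010,0.0030],"dr":[0,0,0]},{"grip":0.5,"xyz":[0,-0.012,0.0036],"dr":[0,0,0]},{"grip":0.5,"xyz":[0,-0.014,0.0042],"dr":[0,0,0]},{"grip":0.5,"xyz":[0,-0.016,0.0048],"dr":[0,0,0]}]'
python3 -c "
from t import *;st()"
python3 -m jog '[{"grip":0.5,"xyz":[0,-0.002,0.0006],"dr":[0,0,0]},{"grip":0.5,"xyz":[0,-0.004,0.0012],"dr":[0,0,0]},{"grip":0.5,"xyz":[0,-0.006,0.0018],"dr":[0,0,0]},{"grip":0.5,"xyz":[0,-0.008,0.0024],"dr":[0,0,0]},{"grip":0.5,"xyz":[0,-0.010,0.0030],"dr":[0,0,0]},{"grip":0.5,"xyz":[0,-0.012,0.0036],"dr":[0,0,0]},{"grip":0.5,"xyz":[0,-0.014,0.0042],"dr":[0,0,0]},{"grip":0.5,"xyz":[0,-0.016,0.0048],"dr":[0,0,0]}]'
python3 -c "
from t import *;st()"
python3 -m jog '[{"grip":0.5,"xyz":[0,-0.002,0.0006],"dr":[0,0,0]},{"grip":0.5,"xyz":[0,-0.004,0.0012],"dr":[0,0,0]},{"grip":0.5,"xyz":[0,-0.006,0.0018],"dr":[0,0,0]},{"grip":0.5,"xyz":[0,-0.008,0.0024],"dr":[0,0,0]},{"grip":0.5,"xyz":[0,-0.010,0.0030],"dr":[0,0,0]},{"grip":0.5,"xyz":[0,-0.012,0.0036],"dr":[0,0,0]},{"grip":0.5,"xyz":[0,-0.014,0.0042],"dr":[0,0,0]},{"grip":0.5,"xyz":[0,-0.016,0.0048],"dr":[0,0,0]}]'
python3 - <<'E'
from t import *;import cv2
st();plan(d2w(-.08,0,.016),RT(-L,z))
im=ctrl.read_camera("side")[:,:,::-1]
cv2.imwrite("pics/s7.png",cv2.resize(im[120:270,190:330],None,fx=4,fy=4,interpolation=cv2.INTER_CUBIC))
E
```

```text
time: 13.0
eef_pos: [0.5848, -0.0899, 0.0168]
tcp_rot: [0.988, 0.029, -0.006, -0.15]
contact_force: [-0.0, -2.6, -1.0]
opening: 0.501
t13.00 dock [-131.9    0.5   16.8] F dock [-2.6   0.2  -1.04] open 0.501 toolx [ 0.998  0.058 -0.002] z [-0.02   0.297 -0.955]
time: 13.67
eef_pos: [0.5839, -0.0733, 0.017]
tcp_rot: [0.988, 0.029, -0.006, -0.15]
contact_force: [-0.1, -3.7, -2.1]
opening: 0.5
t13.67 dock [-115.3    0.4   17. ] F dock [-3.67  0.28 -2.07] open 0.500 toolx [ 0.998  0.058 -0.002] z [-0.02   0.297 -0.955]
time: 14.33
eef_pos: [0.5829, -0.0566, 0.0172]
tcp_rot: [0.988, 0.029, -0.006, -0.15]
contact_force: [0.1, -1.9, -2.6]
opening: 0.499
t14.33 dock [-98.5   0.4  17.2] F dock [-1.92 -0.   -2.57] open 0.499 toolx [ 0.998  0.058 -0.002] z [-0.02   0.297 -0.955]
xyz [ 0.0004 -0.0173  0.0066] dr [-0.002  0.002 -0.001]
```

View pics/s7.png

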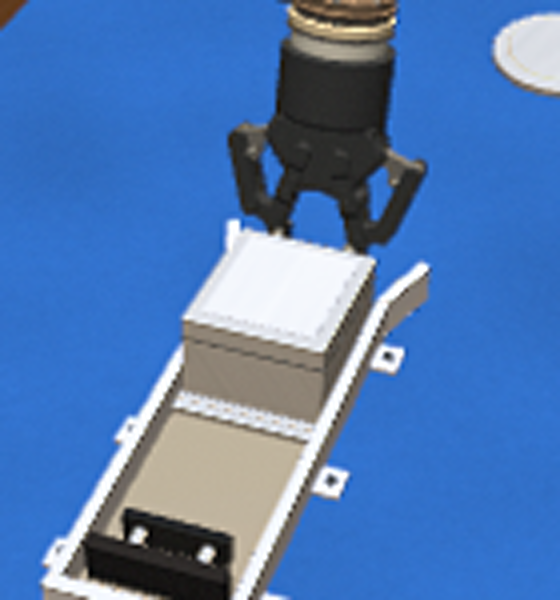

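The box is climbing straight with its nose near the lip, and forces stay under 4 N. Continuing.

```bash
python3 -m jog '[{"grip":0.5,"xyz":[0,-0.002,0.0006],"dr":[0,0,0]},{"grip":0.5,"xyz":[0,-0.004,0.0012],"dr":[0,0,0]},{"grip":0.5,"xyz":[0,-0.006,0.0018],"dr":[0,0,0]},{"grip":0.5,"xyz":[0,-0.008,0.0024],"dr":[0,0,0]},{"grip":0.5,"xyz":[0,-0.010,0.0030],"dr":[0,0,0]},{"grip":0.5,"xyz":[0,-0.012,0.0036],"dr":[0,0,0]},{"grip":0.5,"xyz":[0,-0.014,0.0042],"dr":[0,0,0]},{"grip":0.5,"xyz":[0,-0.016,0.0048],"dr":[0,0,0]}]'
python3 -c "
from t import *;st()"
python3 -m jog '[{"grip":0.5,"xyz":[0,-0.002,0.0006],"dr":[0,0,0]},{"grip":0.5,"xyz":[0,-0.004,0.0012],"dr":[0,0,0]},{"grip":0.5,"xyz":[0,-0.006,0.0018],"dr":[0,0,0]},{"grip":0.5,"xyz":[0,-0.008,0.0024],"dr":[0,0,0]},{"grip":0.5,"xyz":[0,-0.010,0.0030],"dr":[0,0,0]},{"grip":0.5,"xyz":[0,-0.012,0.0036],"dr":[0,0,0]},{"grip":0.5,"xyz":[0,-0.014,0.0042],"dr":[0,0,0]},{"grip":0.5,"xyz":[0,-0.016,0.0048],"dr":[0,0,0]}]'
python3 -c "
from t import *;st()"
python3 -m jog '[{"grip":0.5,"xyz":[0,-0.002,0.0006],"dr":[0,0,0]},{"grip":0.5,"xyz":[0,-0.004,0.0012],"dr":[0,0,0]},{"grip":0.5,"xyz":[0,-0.006,0.0018],"dr":[0,0,0]},{"grip":0.5,"xyz":[0,-0.008,0.0024],"dr":[0,0,0]},{"grip":0.5,"xyz":[0,-0.010,0.0030],"dr":[0,0,0]},{"grip":0.5,"xyz":[0,-0.012,0.0036],"dr":[0,0,0]}]'
python3 - <<'E'
from t import *;import cv2
st();plan(d2w(-.03,0,.018),RT(-L,z))
im=ctrl.read_camera("side")[:,:,::-1]
cv2.imwrite("pics/s8.png",cv2.resize(im[120:270,190:330],None,fx=4,fy=4,interpolation=cv2.INTER_CUBIC))
E
```

```text
time: 15.05
eef_pos: [0.5819, -0.0399, 0.0173]
tcp_rot: [0.988, 0.029, -0.006, -0.15]
contact_force: [-0.3, -2.4, -1.6]
opening: 0.499
t15.05 dock [-81.8   0.4  17.3] F dock [-2.37  0.4  -1.61] open 0.499 toolx [ 0.998  0.058 -0.002] z [-0.02   0.297 -0.955]
time: 15.72
eef_pos: [0.5809, -0.0233, 0.0175]
tcp_rot: [0.988, 0.029, -0.006, -0.15]
contact_force: [0.5, -2.1, -2.1]
opening: 0.501
t15.72 dock [-65.2   0.4  17.5] F dock [-2.08 -0.42 -2.07] open 0.501 toolx [ 0.998  0.058 -0.002] z [-0.02   0.297 -0.955]
time: 16.22
eef_pos: [0.5809, -0.0111, 0.0183]
tcp_rot: [0.988, 0.029, -0.005, -0.15]
contact_force: [0.5, -3.8, 1.7]
opening: 0.504
t16.22 dock [-53.   -0.2  18.3] F dock [-3.82 -0.25  1.67] open 0.504 toolx [ 0.998  0.058 -0.001] z [-0.018  0.296 -0.955]
xyz [-0.0003 -0.0219  0.0071] dr [-0.002  0.001 -0.001]
```

View pics/s8.png

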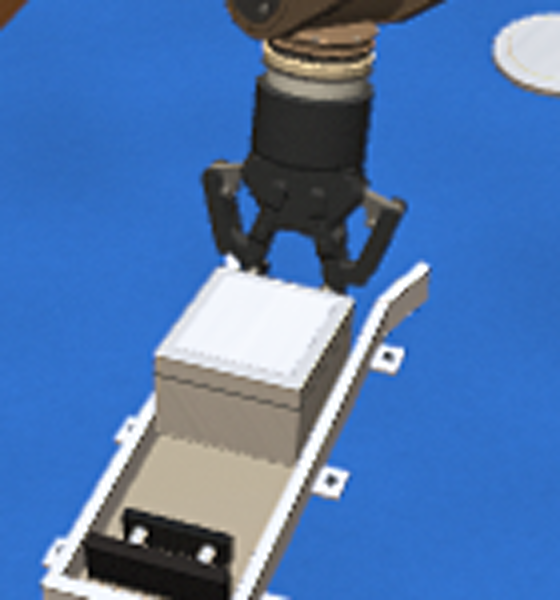

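The nose is past the lip, upright and between the rails. The rear is now starting onto the ramp. I'll let the tips rise slightly as I go.

```bash
python3 -m jog '[{"grip":0.5,"xyz":[0,-0.002,0.0004],"dr":[0,0,0]},{"grip":0.5,"xyz":[0,-0.004,0.0008],"dr":[0,0,0]},{"grip":0.5,"xyz":[0,-0.006,0.0012],"dr":[0,0,0]},{"grip":0.5,"xyz":[0,-0.008,0.0016],"dr":[0,0,0]},{"grip":0.5,"xyz":[0,-0.010,0.0020],"dr":[0,0,0]},{"grip":0.5,"xyz":[0,-0.012,0.0024],"dr":[0,0,0]}]'
python3 -c "
from t import *;st()"
python3 -m jog '[{"grip":0.5,"xyz":[0,-0.002,0.0004],"dr":[0,0,0]},{"grip":0.5,"xyz":[0,-0.004,0.0008],"dr":[0,0,0]},{"grip":0.5,"xyz":[0,-0.006,0.0012],"dr":[0,0,0]},{"grip":0.5,"xyz":[0,-0.008,0.0016],"dr":[0,0,0]},{"grip":0.5,"xyz":[0,-0.010,0.0020],"dr":[0,0,0]}]'
python3 -c "
from t import *;st()"
python3 -m jog '[{"grip":0.5,"xyz":[0,-0.002,0.0004],"dr":[0,0,0]},{"grip":0.5,"xyz":[0,-0.004,0.0008],"dr":[0,0,0]},{"grip":0.5,"xyz":[0,-0.006,0.0012],"dr":[0,0,0]},{"grip":0.5,"xyz":[0,-0.008,0.0016],"dr":[0,0,0]},{"grip":0.5,"xyz":[0,-0.010,0.0020],"dr":[0,0,0]}]'
python3 - <<'E'
from t import *;import cv2
st()
im=ctrl.read_camera("side")[:,:,::-1]
cv2.imwrite("pics/s9.png",cv2.resize(im[120:270,190:330],None,fx=4,fy=4,interpolation=cv2.INTER_CUBIC))
E
```

```text
time: 16.77
eef_pos: [0.5795, 0.0014, 0.0189]
tcp_rot: [0.988, 0.029, -0.006, -0.15]
contact_force: [-0.0, -3.2, 1.1]
opening: 0.501
t16.77 dock [-40.4   0.4  18.9] F dock [-3.23  0.2   1.05] open 0.501 toolx [ 0.998  0.058 -0.002] z [-0.02   0.297 -0.955]
time: 17.18
eef_pos: [0.5789, 0.0116, 0.02]
tcp_rot: [0.988, 0.029, -0.006, -0.151]
contact_force: [0.4, -3.5, 1.4]
opening: 0.501
t17.18 dock [-30.2   0.4  20. ] F dock [-3.52 -0.15  1.43] open 0.501 toolx [ 0.998  0.058 -0.002] z [-0.02   0.297 -0.955]
time: 17.6
eef_pos: [0.5779, 0.022, 0.0207]
tcp_rot: [0.988, 0.029, -0.006, -0.151]
contact_force: [-0.3, -1.0, -0.7]
opening: 0.502
t17.60 dock [-19.8   0.8  20.7] F dock [-0.98  0.38 -0.74] open 0.502 toolx [ 0.998  0.059 -0.003] z [-0.021  0.297 -0.955]
```

View pics/s9.png

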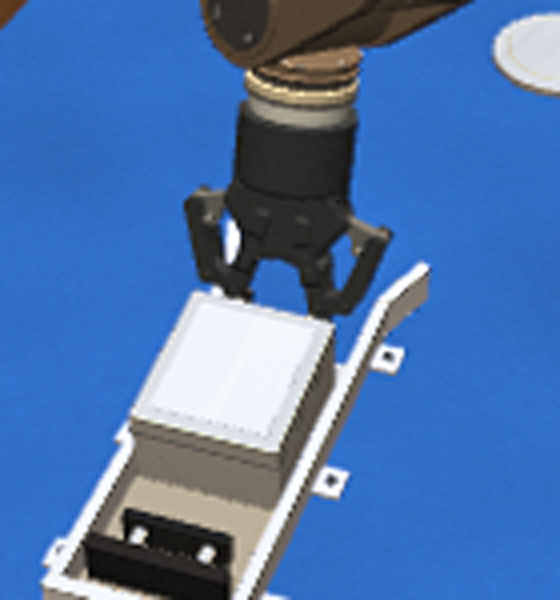

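The nose has gone over the lip onto the seat floor and the rear is riding level-ish, with the gap to the bumper closing. Now slower towards the bumper.

```bash
python3 -m jog '[{"grip":0.5,"xyz":[0,-0.002,0.0005],"dr":[0,0,0]},{"grip":0.5,"xyz":[0,-0.004,0.0010],"dr":[0,0,0]},{"grip":0.5,"xyz":[0,-0.006,0.0015],"dr":[0,0,0]},{"grip":0.5,"xyz":[0,-0.008,0.0020],"dr":[0,0,0]},{"grip":0.5,"xyz":[0,-0.010,0.0025],"dr":[0,0,0]},{"grip":0.5,"xyz":[0,-0.012,0.003],"dr":[0,0,0]},{"grip":0.5,"xyz":[0,-0.014,0.0035],"dr":[0,0,0]}]'
python3 -c "
from t import *;st()"
python3 -m jog '[{"grip":0.5,"xyz":[0,-0.002,0.0005],"dr":[0,0,0]},{"grip":0.5,"xyz":[0,-0.004,0.0010],"dr":[0,0,0]},{"grip":0.5,"xyz":[0,-0.006,0.0015],"dr":[0,0,0]},{"grip":0.5,"xyz":[0,-0.008,0.0020],"dr":[0,0,0]},{"grip":0.5,"xyz":[0,-0.010,0.0025],"dr":[0,0,0]},{"grip":0.5,"xyz":[0,-0.012,0.003],"dr":[0,0,0]}]'
python3 - <<'E'
from t import *;import cv2
st()
for n in("side","top"):
    im=ctrl.read_camera(n)[:,:,::-1]
    c=im[120:270,190:330] if n=="side" else im[130:280,170:370]
    cv2.imwrite(f"pics/{n}10.png",cv2.resize(c,None,fx=4,fy=4,interpolation=cv2.INTER_CUBIC))
E
```

```text
time: 18.23
eef_pos: [0.5775, 0.036, 0.0219]
tcp_rot: [0.988, 0.029, -0.005, -0.15]
contact_force: [0.1, -1.2, -0.2]
opening: 0.504
t18.23 dock [-5.8  0.3 21.9] F dock [-1.23  0.01 -0.17] open 0.504 toolx [ 0.998  0.058 -0.002] z [-0.019  0.297 -0.955]
time: 18.73
eef_pos: [0.5768, 0.0483, 0.0226]
tcp_rot: [0.988, 0.029, -0.006, -0.15]
contact_force: [0.0, -1.5, -0.9]
opening: 0.502
t18.73 dock [ 6.6  0.3 22.6] F dock [-1.51  0.06 -0.91] open 0.502 toolx [ 0.998  0.058 -0.002] z [-0.02   0.297 -0.955]
```

View pics/side10.png

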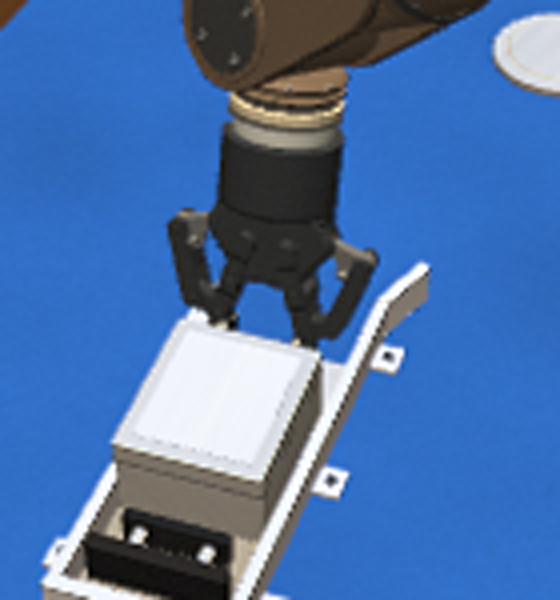

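View pics/top10.png

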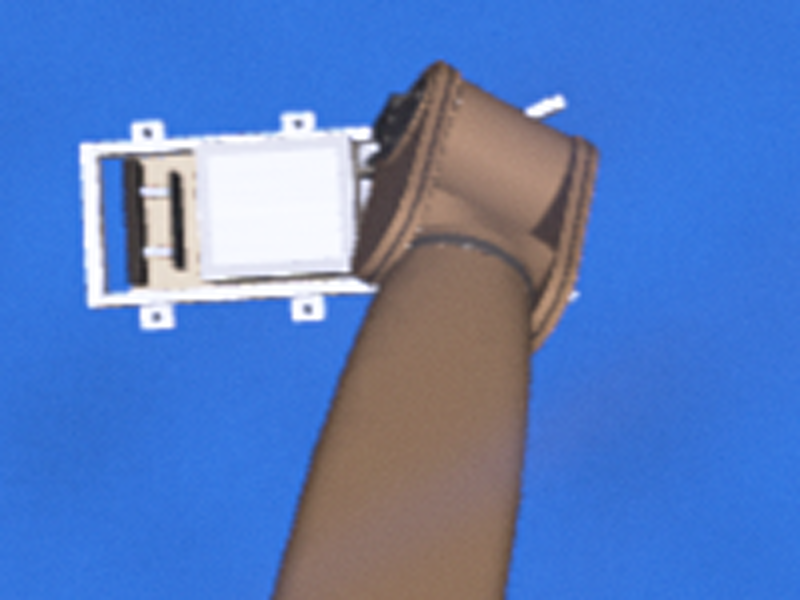

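Side and top views agree: the box is between the rails, roughly 10–15 mm short of the bumper (bumper at top zoom column 178, box nose at 200). Creeping forward.

```bash
python3 -m jog '[{"grip":0.5,"xyz":[0,-0.0015,0.0005],"dr":[0,0,0]},{"grip":0.5,"xyz":[0,-0.003,0.0009],"dr":[0,0,0]},{"grip":0.5,"xyz":[0,-0.0045,0.0014],"dr":[0,0,0]},{"grip":0.5,"xyz":[0,-0.006,0.0018],"dr":[0,0,0]},{"grip":0.5,"xyz":[0,-0.0075,0.0023],"dr":[0,0,0]},{"grip":0.5,"xyz":[0,-0.009,0.0027],"dr":[0,0,0]}]'
python3 -c "
from t import *;st()"
python3 -m jog '[{"grip":0.5,"xyz":[0,-0.001,0.0003],"dr":[0,0,0]},{"grip":0.5,"xyz":[0,-0.002,0.0006],"dr":[0,0,0]},{"grip":0.5,"xyz":[0,-0.003,0.0009],"dr":[0,0,0]},{"grip":0.5,"xyz":[0,-0.004,0.0012],"dr":[0,0,0]},{"grip":0.5,"xyz":[0,-0.005,0.0015],"dr":[0,0,0]}]'
python3 -c "
from t import *;st()"
```

```text
time: 19.33
eef_pos: [0.5762, 0.0577, 0.0226]
tcp_rot: [0.988, 0.029, -0.006, -0.15]
contact_force: [0.3, -1.2, -0.9]
opening: 0.497
t19.33 dock [15.9  0.4 22.6] F dock [-1.24 -0.19 -0.94] open 0.497 toolx [ 0.998  0.058 -0.002] z [-0.02   0.297 -0.955]
time: 19.75
eef_pos: [0.5759, 0.0628, 0.0227]
tcp_rot: [0.988, 0.029, -0.006, -0.15]
contact_force: [-0.7, -1.6, -0.6]
opening: 0.497
t19.75 dock [21.1  0.3 22.7] F dock [-1.51  0.8  -0.58] open 0.497 toolx [ 0.998  0.058 -0.002] z [-0.02   0.297 -0.955]
```

```bash
python3 -m jog '[{"grip":0.5,"xyz":[0,-0.001,0.0003],"dr":[0,0,0]},{"grip":0.5,"xyz":[0,-0.002,0.0006],"dr":[0,0,0]},{"grip":0.5,"xyz":[0,-0.003,0.0009],"dr":[0,0,0]},{"grip":0.5,"xyz":[0,-0.003,0.0009],"dr":[0,0,0]}]'
python3 -c "
from t import *;st()"
python3 -m jog '[{"grip":0.5,"xyz":[0,-0.001,0.0003],"dr":[0,0,0]},{"grip":0.5,"xyz":[0,-0.002,0.0006],"dr":[0,0,0]},{"grip":0.5,"xyz":[0,-0.002,0.0006],"dr":[0,0,0]}]'
python3 -c "
from t import *;st()"
python3 -m jog '[{"grip":0.5,"xyz":[0,-0.001,0.0003],"dr":[0,0,0]},{"grip":0.5,"xyz":[0,-0.002,0.0006],"dr":[0,0,0]},{"grip":0.5,"xyz":[0,-0.002,0.0006],"dr":[0,0,0]}]'
python3 -c "
from t import *;st()"
```

```text
time: 20.08
eef_pos: [0.5757, 0.0661, 0.0228]
tcp_rot: [0.988, 0.029, -0.006, -0.151]
contact_force: [-0.1, 0.2, -1.1]
opening: 0.505
t20.08 dock [24.4  0.3 22.8] F dock [ 0.24  0.12 -1.09] open 0.505 toolx [ 0.998  0.058 -0.002] z [-0.02   0.297 -0.955]
time: 20.33
eef_pos: [0.5759, 0.0675, 0.0228]
tcp_rot: [0.988, 0.029, -0.005, -0.15]
contact_force: [1.2, -3.1, -1.1]
opening: 0.502
t20.33 dock [25.8  0.1 22.8] F dock [-3.12 -1.05 -1.09] open 0.502 toolx [ 0.998  0.059 -0.002] z [-0.019  0.296 -0.955]
time: 20.58
eef_pos: [0.5756, 0.0698, 0.0227]
tcp_rot: [0.988, 0.029, -0.005, -0.15]
contact_force: [0.7, -5.0, -2.1]
opening: 0.498
t20.58 dock [28.   0.2 22.7] F dock [-5.05 -0.4  -2.11] open 0.498 toolx [ 0.998  0.058 -0.002] z [-0.019  0.296 -0.955]
```

```bash
python3 -m jog '[{"grip":0.5,"xyz":[0,-0.001,0.0003],"dr":[0,0,0]},{"grip":0.5,"xyz":[0,-0.001,0.0003],"dr":[0,0,0]}]'
python3 - <<'E'
from t import *;import cv2
st()
for n in("side",):
    im=ctrl.read_camera(n)[:,:,::-1]
    cv2.imwrite(f"pics/{n}11.png",cv2.resize(im[180:280,190:310],None,fx=5,fy=5,interpolation=cv2.INTER_CUBIC))
E
```

```text
time: 20.75
eef_pos: [0.5755, 0.0709, 0.0228]
tcp_rot: [0.988, 0.029, -0.006, -0.15]
contact_force: [0.4, -4.6, -1.0]
opening: 0.501
t20.75 dock [29.2  0.3 22.8] F dock [-4.57 -0.14 -0.98] open 0.501 toolx [ 0.998  0.058 -0.002] z [-0.02   0.297 -0.955]
```

View pics/side11.png

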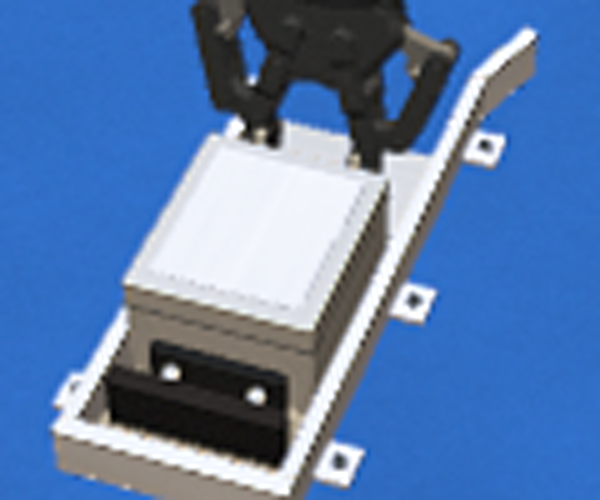

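The box nose is now against the bumper plate (about 150–285, 345–400) and the fingers press it with about 4.6 N. One more mm, then ease off.

```bash
python3 -m jog '[{"grip":0.5,"xyz":[0,-0.001,0.0003],"dr":[0,0,0]},{"grip":0.5,"xyz":[0,-0.001,0.0003],"dr":[0,0,0]}]'
python3 -c "
from t import *;st()"
python3 -m jog '[{"grip":0.5,"xyz":[0,0.0005,0.0008],"dr":[0,0,0]},{"grip":0.5,"xyz":[0,0.001,0.0007],"dr":[0,0,0]}]'
python3 -c "
from t import *;st()"
python3 -m jog '[{"grip":0.5,"xyz":[0,0.001,-0.0003],"dr":[0,0,0]},{"grip":0.5,"xyz":[0,0.002,-0.0006],"dr":[0,0,0]}]'
python3 -c "
from t import *;st()"
python3 -m jog '[{"grip":0.5,"xyz":[0,0.001,-0.0003],"dr":[0,0,0]},{"grip":0.5,"xyz":[0,0.002,-0.0006],"dr":[0,0,0]}]'
python3 -c "
from t import *;st()"
```

```text
time: 20.97
eef_pos: [0.5754, 0.0719, 0.0228]
tcp_rot: [0.988, 0.029, -0.006, -0.15]
contact_force: [-0.2, -5.1, -1.4]
opening: 0.502
t20.97 dock [30.2  0.3 22.8] F dock [-5.08  0.55 -1.39] open 0.502 toolx [ 0.998  0.059 -0.002] z [-0.02   0.296 -0.955]
time: 21.13
eef_pos: [0.5756, 0.0718, 0.0223]
tcp_rot: [0.988, 0.028, -0.006, -0.151]
contact_force: [0.2, -2.0, -0.4]
opening: 0.499
t21.13 dock [30.   0.2 22.3] F dock [-2.03 -0.11 -0.37] open 0.499 toolx [ 0.998  0.058 -0.002] z [-0.02   0.298 -0.954]
time: 21.3
eef_pos: [0.5757, 0.0698, 0.0222]
tcp_rot: [0.988, 0.029, -0.005, -0.151]
contact_force: [1.0, -1.4, 0.5]
opening: 0.5
t21.30 dock [28.1  0.2 22.2] F dock [-1.44 -0.94  0.46] open 0.500 toolx [ 0.998  0.058 -0.002] z [-0.019  0.298 -0.954]
time: 21.47
eef_pos: [0.5754, 0.0678, 0.0218]
tcp_rot: [0.988, 0.029, -0.006, -0.151]
contact_force: [0.2, -0.3, 0.3]
opening: 0.497
t21.47 dock [26.1  0.6 21.8] F dock [-0.32 -0.22  0.28] open 0.497 toolx [ 0.998  0.058 -0.003] z [-0.02   0.298 -0.954]
```

```bash
python3 -m jog '[{"grip":0.5,"xyz":[0,0.002,-0.0006],"dr":[0,0,0]},{"grip":0.5,"xyz":[0,0.006,-0.002],"dr":[0,0,0]},{"grip":0.5,"xyz":[0,0.015,-0.006],"dr":[0,0,0]},{"grip":0.5,"xyz":[0,0.03,-0.012],"dr":[0,0,0]},{"grip":0.5,"xyz":[0,0.045,-0.020],"dr":[0,0,0]},{"grip":0.5,"xyz":[0,0.06,-0.03],"dr":[0,0,0]},{"grip":0.5,"xyz":[0,0.06,-0.03],"dr":[0,0,0]}]'
python3 - <<'E'
from t import *;import cv2
st()
for n in("side","top"):
    im=ctrl.read_camera(n)[:,:,::-1];cv2.imwrite(f"pics/{n}12f.png",im)
    c=im[180:280,190:310] if n=="side" else im[145:225,180:300]
    cv2.imwrite(f"pics/{n}12.png",cv2.resize(c,None,fx=5,fy=5,interpolation=cv2.INTER_CUBIC))
E
```

```text
time: 22.05
eef_pos: [0.5811, -0.0023, 0.0338]
tcp_rot: [0.988, 0.027, -0.004, -0.15]
contact_force: [1.9, -0.3, 0.2]
opening: 0.503
t22.05 dock [-44.2  -1.   33.8] F dock [-0.41 -1.84  0.18] open 0.503 toolx [0.998 0.055 0.001] z [-0.016  0.295 -0.955]
```

View pics/side12.png

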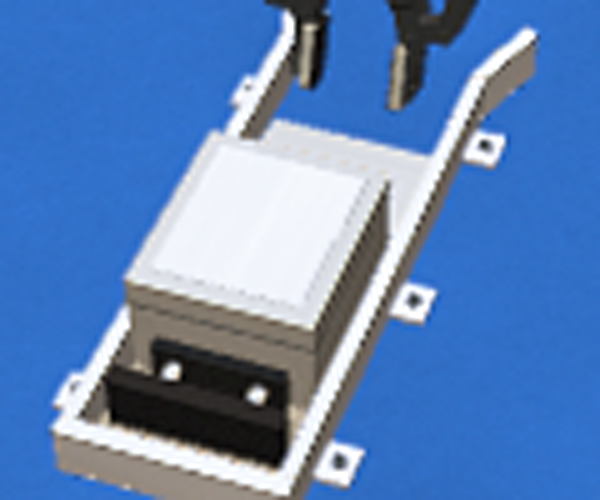

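View pics/top12.png

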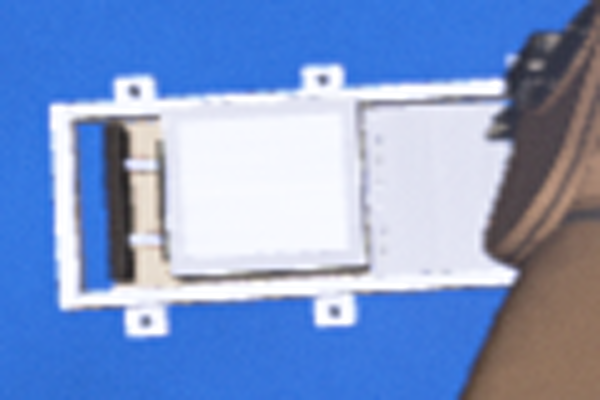

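The box nose is against the bumper, straight between the rails, and the fingers are clear. I can't tell from this whether its rear dropped behind the lip, so I'll take a wrist view.

Run:
```python
from t import *;import cv2
s=ctrl.get_state();cv2.imwrite("pics/w13.png",ctrl.read_camera("wrist")[:,:,::-1])
print(ctrl.get_calibration("wrist"));st()
```

```text
{'mtx': array([[371.45283188,   0.        , 278.76331942],
       [  0.        , 371.45283188, 214.96875632],
       [  0.        ,   0.        ,   1.        ]]), 'hand_eye': array([[ 9.99999665e-01, -1.66564079e-04,  8.01302183e-04,
        -3.35150676e-04],
       [-8.23260773e-05,  9.53633888e-01,  3.00969103e-01,
        -7.80007160e-02],
       [-8.14279557e-04, -3.00969069e-01,  9.53633555e-01,
        -1.41971306e-01],
       [ 0.00000000e+00,  0.00000000e+00,  0.00000000e+00,
         1.00000000e+00]])}
t22.20 dock [-40.8   0.5  32.5] F dock [ 0.86 -0.39 -0.4 ] open 0.496 toolx [ 0.998  0.058 -0.003] z [-0.02   0.297 -0.955]
```

View pics/w13.png

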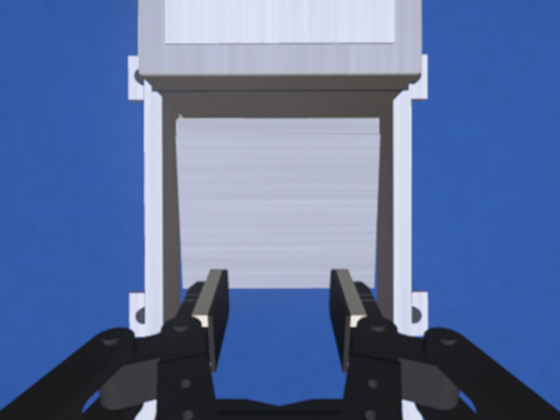

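Looking straight down, the wrist view shows the lip at row 118–134 and the box's rear top edge at row 74 (columns 139–421). The rail inner edges are at columns 162 and 393. I'll work out the rear-edge height from these apparent widths.

Run:
```python
from t import *;import cv2
s=ctrl.get_state();c=ctrl.get_calibration("wrist");H=np.array(c['hand_eye']);R=Ro.from_quat(s['tcp_rot']).as_matrix()
C=np.array(s['eef_pos'])+R@H[:3,3];RC=R@H[:3,:3];print("cam z",C[2],"axis",RC[:,2]);f=371.453
im=cv2.imread("pics/w13.png").astype(int);g=im.sum(2);bl=im[:,:,0]-im[:,:,2]
for r in (30,50,62,70,72): # box top outer edges: blue->grey (or rail white)
    print(r,"bl cross",[k for k in range(100,460) if (bl[r,k]>60)!=(bl[r,k+1]>60)])
for r in(180,240): print(r,g[r,140:185].tolist()[::1],g[r,380:420].tolist())
print(g[60:140,280].tolist())
im3=im[50:130,125:435].astype(np.uint8);cv2.imwrite("pics/w13z.png",cv2.resize(im3,None,fx=2.5,fy=2.5,interpolation=cv2.INTER_CUBIC))
```

```text
cam z 0.19128483239272542 axis [-0.00167188 -0.0031193  -0.99999374]
30 bl cross [137, 421]
50 bl cross [137, 421]
62 bl cross [127, 426]
70 bl cross [128, 426]
72 bl cross [128, 426]
180 [330, 330, 327, 403, 538, 646, 681, 680, 681, 676, 670, 664, 663, 665, 670, 668, 667, 670, 668, 676, 671, 614, 467, 314, 268, 270, 268, 269, 271, 273, 269, 271, 260, 265, 267, 262, 298, 414, 538, 581, 592, 587, 590, 592, 583] [229, 236, 237, 235, 233, 220, 234, 235, 233, 234, 225, 223, 306, 490, 632, 685, 689, 688, 686, 683, 678, 672, 667, 670, 675, 674, 675, 674, 676, 680, 649, 525, 379, 324, 326, 325, 326, 324, 323, 327]
240 [325, 325, 319, 336, 437, 603, 673, 683, 677, 674, 666, 669, 664, 667, 665, 667, 666, 667, 667, 670, 677, 644, 504, 343, 269, 261, 266, 266, 270, 265, 268, 264, 260, 264, 266, 259, 262, 258, 258, 329, 465, 558, 589, 590, 588] [241, 242, 240, 236, 238, 237, 234, 233, 232, 234, 226, 231, 304, 468, 628, 683, 686, 682, 674, 675, 673, 670, 668, 667, 669, 671, 669, 667, 675, 678, 641, 504, 367, 325, 330, 335, 326, 333, 328, 328]
[586, 584, 584, 584, 585, 584, 583, 581, 582, 584, 574, 572, 564, 520, 439, 342, 277, 252, 248, 246, 250, 251, 243, 245, 244, 247, 248, 249, 244, 225, 201, 216, 237, 247, 251, 251, 247, 249, 248, 242, 251, 244, 244, 255, 249, 255, 248, 252, 248, 254, 249, 247, 248, 249, 251, 242, 236, 300, 445, 548, 575, 571, 569, 566, 562, 563, 561, 562, 566, 565, 571, 566, 563, 561, 562, 583, 576, 581, 578, 582]
```

View pics/w13z.png

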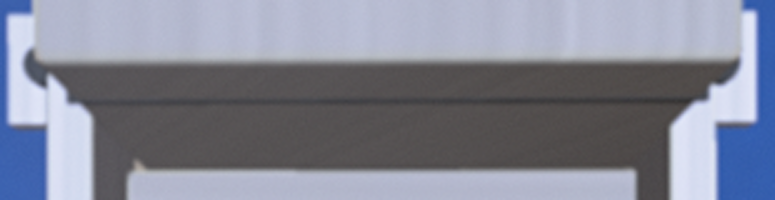

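The rear top edge comes out at about 65–67 mm high, from a 284 px width. The expected height is 68 mm if seated and 74 mm if still on the lip (about 304 px), so the rear has dropped in. I'll raise the arm clear and take a last look.

```bash
python3 -m jog '[{"grip":0.5,"xyz":[0,0,-0.02],"dr":[0,0,0]},{"grip":0.5,"xyz":[0,0,-0.05],"dr":[0,0,0]},{"grip":0.5,"xyz":[0,0.02,-0.08],"dr":[0,0,0]},{"grip":0.5,"xyz":[0,0.05,-0.11],"dr":[0,0,0]},{"grip":0.5,"xyz":[0,0.08,-0.14],"dr":[0,0,0]},{"grip":0.5,"xyz":[0,0.11,-0.15],"dr":[0,0,0]},{"grip":0.5,"xyz":[0,0.12,-0.15],"dr":[0,0,0]},{"grip":0.5,"xyz":[0,0.12,-0.15],"dr":[0,0,0]},{"grip":0.5,"xyz":[0,0.12,-0.15],"dr":[0,0,0]}]'
python3 - <<'E'
from box import *;from t import *
st()
for n in("side","top"):
    im=ctrl.read_camera(n)[:,:,::-1];cv2.imwrite(f"pics/{n}14f.png",im)
im=cv2.imread("pics/top14f.png")
cv2.imwrite("pics/top14.png",cv2.resize(im[145:225,180:300],None,fx=5,fy=5,interpolation=cv2.INTER_CUBIC))
im=cv2.imread("pics/side14f.png").astype(np.uint8)
c=ctrl.get_calibration("side")
b=cv2.resize(im[180:280,190:310],None,fx=5,fy=5,interpolation=cv2.INTER_CUBIC)
# overlay seated (green) / on-lip (red) top-face outline
lip=.0345
for col,zr,zn,rear in(((0,200,0),.068,.068,lip),((0,0,255),.074,.068,lip-.002)):
    P=[]
    for s_,l,zz in((rear,.048,zr),(rear,-.048,zr),(rear+.11,-.048,zn),(rear+.11,.048,zn)):
        p=c['mtx']@(c['R']@d2w(s_,l,zz)+c['t']);P.append(((p[:2]/p[2])-[190,180]+.5)*5)
    cv2.polylines(b,[np.round(P).astype(int)],True,col,1)
cv2.imwrite("pics/side14.png",b)
E
```

```text
time: 22.95
eef_pos: [0.5882, -0.1566, 0.1387]
tcp_rot: [0.988, 0.028, -0.007, -0.152]
contact_force: [-0.1, 0.6, -0.3]
opening: 0.5
t22.95 dock [-198.7    1.   138.7] F dock [ 0.61  0.08 -0.25] open 0.500 toolx [ 0.998  0.058 -0.005] z [-0.022  0.299 -0.954]
```

View pics/side14.png

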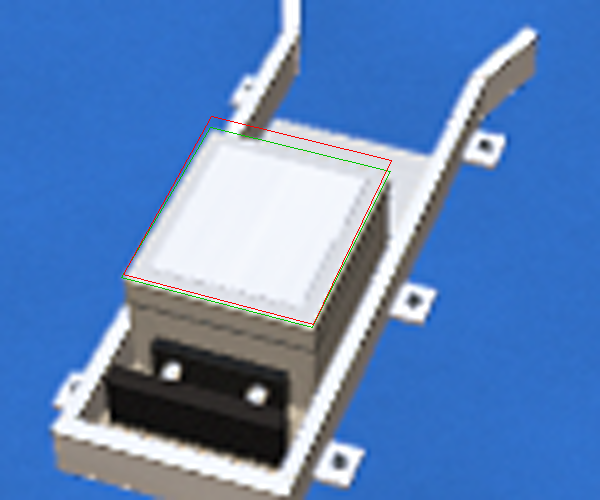

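View pics/side14f.png

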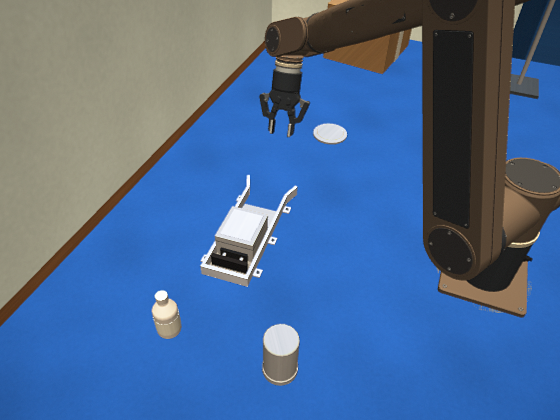

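View pics/top14f.png

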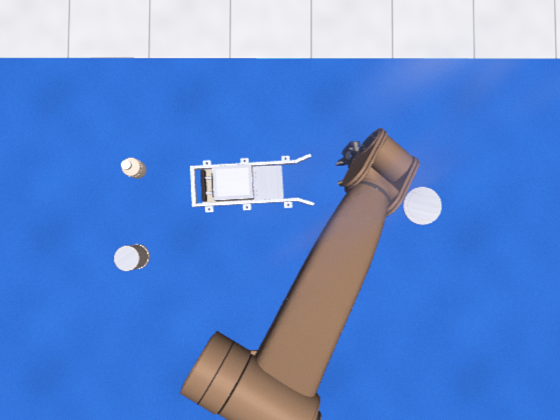

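In the side view the lid outline matches the seated, level prediction (green) and not the on-lip one (red). The bottle (133,167), canister (127,257) and disc lid (422,205) are where they were. Handing in.

```bash
python3 -c "
from plant import ctrl;print(ctrl.sign_off(),ctrl.get_state()['time'])"
```

```text
the job is handed in; nothing more can be done
the job is handed in; nothing more can be done
```

The box is seated in the dock, level between the lip and the pressed bumper, and the arm stands clear of it. I handed the job in at about 23 s.

**What I did:** I squared and centred the box by pushing its side with the open fingers, to about 1 mm and 0.002 rad of the station's axis. Then I pushed it from behind with the fingers tilted and low: up the ramp, over the lip and against the bumper. I eased off so its rear could drop, and drew the arm back. The highest horizontal push in the readings was about 5 N, but I read the force only between moves, so brief peaks could have been higher.

**Last checks:**
- **Rear height (wrist view):** it came out at 65–67 mm, where 68 mm is expected if seated and 74 mm if still on the lip. The result is 1–3 mm low, but still clearly the seated case.
- **Lid outline (side view):** it matches the seated, level prediction and not the on-lip one.
- **Other objects:** the canister, round lid and bottle look unmoved in the camera views.

No check failed. The handover gave no verdict.

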